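# Open the clay drying box and hold its gate wide

## Robot

A 6-joint arm with a two-finger parallel gripper is mounted at the origin on the work surface. World frame = base frame: x ahead of the robot, y to its left, z up, the work surface at z = 0. Lengths are in m, angles in rad, forces in N, time in s.
With the tool pointing down it reaches from about 0.35 to 0.85 m from the base axis. Payload 8.1 kg.
Tool frame: the origin (TCP) lies on the centre line of the jaws, within the pads' length; the fingertips stand 17 mm ahead of it and the grasp point (between the pads) lies 2 mm behind it; z points along the fingers, y is the line along which they close (so a half turn about z gives the same grasp; the last joint's range is limited). The gripper opens to 93 mm and grips with 3 to 60 N. Pads are 15 mm wide; open, the fingers measure 128 mm over their backs; the gripper's body (75 mm by 188 mm) begins 65 mm behind the grasp point.
Start: joints at [-1.298, 0.13, 1.488, -0, 1.523, -0.085], TCP at [0.21, -0.562, 0.209] pointing down, gripper open.
Joint ranges: [-2.96, 2.96], [-0.89, 2.26], [0.02, 2.5], [-1.34, 4.48], [0, 2.73], [-2.66, 2.66]. Speed limits (rad/s): [2.39, 2.39, 2.79, 3.14, 3.14, 3.14].

## Interface

Orientations are given as a rotation vector (axis times angle).
In Python, from plant import robot, optics, close_job, models gives the robot as it stands.
- The arm moves only by the shell command python3 -m inch 'ROWS' [OPENING] [FORCE]. ROWS is a JSON object of lists of equal length, an entry for each row: "travel": the shift along the tool's x, y, z in m, a list of three; "spin": the turn about the tool's z in rad. In form: {"travel": [[x, y, z], ...], "spin": [spin, ...]}. A call has 1 to 10 rows; each row is the pose to reach, as a shift and turn from the pose commanded when the call began, along the tool's axes at that moment; what a row does not reach only later rows make up. A row lasts 1/12 s, in which the tool goes at most 41.7 mm and 7.16 degrees, less where a joint would pass 70% of its speed; a pose out of reach is approached as far as the arm can. A call with a gripper value outside its range is refused whole. OPENING is the closure, from 0 (fully open) to 1 (shut), set as the call begins (- or left out, the last holds). The fingers move at their own pace and stop on an object; FORCE is the grip in N (left out, the last holds). Time passes only in rows, so rows that repeat a pose let the fingers close. It gives the time, the measured TCP pose, the force, the opening and the grip force at its end, in the units of the state.
- robot.read_state(): the state, without advancing time (a new reading comes with each control period).
- optics.read_camera(name): name is "scene" or "top" or "wrist"; returns (picture, depth): 480x640x3 uint8, red, green, blue; 480x640 float32, m along the optical axis (not along the pixel's ray), 0 where there is no reading.
- optics.camera_info(name): a dict with "camera_matrix" (3x3 intrinsics, pixels), "view" (4x4, takes a point from world to camera coordinates). Camera axes: x right, y down, z forward; pixel columns grow to the right and rows downward; lengths in m; the calibration is good to about 2 mm. A picture is of the moment at which its call begins: read the wrist's pose just before it. camera_info takes no time and is no camera call; for the wrist camera it gives the pose at the moment of the call.
- close_job(): hands the job in; it is judged then, once.
Trained networks look in the newest picture that a camera, given by its name, has taken for a name from the list of things; names that differ only in an ending like _2 or _b are one class to them, and where a whole thing is asked for, a point or a joint stands for the part that bears it (a point fixed in the world has none). Each returns a list of dicts, best first, with "p" (0 to 1); they miss things now and then, are a little off and sometimes report something else, mostly with a low value. They report only what shows in the picture. A call takes as long as a camera call.
- models.look_for(camera, name): "centre" ([x, y, z] in m, in world coordinates, good to about 4 mm: the middle of the surface that is visible of it).
- models.masks_of(camera, name): "region" (480x640 bool, what is visible of it).
The state is a dict: "t": time; "q": joint angles; "dq": joint speeds; "joint_torque": joint torques, N m; "tool_pos": TCP position; "orientation": TCP orientation; "force": force on the tool from outside, world axes, zero at the start; "wrist_torque": the same for the moment, N m; "opening": finger opening in m; "gripper_force": force on a finger pad.
Only numpy, scipy, OpenCV 4.12 (cv2) and the standard library are available. Lean on these libraries where they do the work, as an engineer would, in place of code of your own. Each camera call takes 0.05 s, during which the arm holds its last target. There are 200 camera calls.

## Task

I want to reach into the clear drying box for the clay figures: squeeze together the two paddles of the gate's square-paddled catch first, and only then those of its round-paddled catch, until both have let go of the gate. Then take the gate by its black upright post, swing it out past the half-way detent, and finish while still holding it wide open by the post, nearly square to the box front and still: the gate is sprung, so do not let go at the end. Leave the other things on the table and in the box where they are.

Things in the scene. Friction and masses are not known exactly. Their poses are not given: they have to be found in the camera images.
- drying_box: Fixed clear plastic box with aluminium corner posts, 220 x 250 mm, 140 mm high, open on top. Origin on the table under its centre, z up. Its front, with the gate, faces its own -x; the gate's plane is x = -118 mm. It stands on a 10 mm board (x -235 to 125, y -145 to 155 mm). A rail along the top of the front (top z = 140 mm, x -107 to -59 mm) carries the catches.
- gate (a joint): Opening of the gate, rad: 0 closed, stop at 1.65. Framed clear panel 8 mm thick, 235 mm wide, 16 to 140 mm above the table, hinged on a vertical axis at its +y end (box frame). It opens outwards: clockwise from above, its free (-y) end moving to the box's -x. Either catch keeps it shut (about 0.01 rad of play). A spring pulls it shut: 0.12 Nm closed, 0.55 Nm at 1.4 rad (2.5 N at the post).
- detent_ball (a point): Sprung steel ball in the board, the gate's detent, 130 mm from the hinge axis. The gate rides over it between about 0.5 and 0.65 rad, which takes up to about 5 N at the post. Eased back, the gate rests on it at about 0.7 rad; let go when wide open, it swings shut over it.
- gate_hinge (a point): Point on the gate's hinge axis at the height of the gate's top edge (140 mm above the table); at x = -118, y = 115 mm in the box frame.
- post_mid (a point): Point to grip on the gate's handle, on the axis of the post, 172 mm above the table and 227 mm from the hinge axis. It moves with the gate.
- gate_post: The gate's handle: an upright round black post, 16 mm in diameter and 50 mm tall, standing on the gate's top edge near its free end (x = -118, y = -112 mm in the box frame when closed). Origin: centre of its foot, 140 mm above the table. It moves with the gate; its sleeve turns freely about its own axis, so the grip need not turn with the gate.
- square_catch: The catch to squeeze first: grey, fixed on the rail 33 mm behind the gate's plane, at y = -30 or y = 65 mm in the box frame, the other catch at the other place. Upright square paddles at its +y and -y sides, 28 mm wide, 6 mm thick, 151 to 185 mm above the table; outer faces 52 mm apart, 31 mm squeezed. Origin: centre of its foot, 140 mm above the table; axes as the box's.
- round_catch: The catch to squeeze second: as the square one, but its paddles are upright round discs 26 mm in diameter, centred 169 mm above the table, 6 mm thick, outer faces 52 mm apart. Same origin and axes. On both catches the paddles are squeezed towards each other along y, fingertips at 156 mm above the table or higher.
- square_left (a joint): How far the square catch's paddle at its +y side has been squeezed inwards, m: 0 (out) to 0.0105 (stop). It slides against about 3 N, stays where it is left, and is free of the gate above 0.006; both paddles of a catch must be in. Starts at 0 to 0.0015.
- square_right (a joint): How far the square catch's paddle at its -y side has been squeezed inwards, m: 0 (out) to 0.0105 (stop). It slides against about 3 N, stays where it is left, and is free of the gate above 0.006; both paddles of a catch must be in. Starts at 0 to 0.0015.
- round_left (a joint): How far the round catch's paddle at its +y side has been squeezed inwards, m: 0 (out) to 0.0105 (stop). It slides against about 3 N, stays where it is left, and is free of the gate above 0.006; both paddles of a catch must be in. Starts at 0 to 0.0015.
- round_right (a joint): How far the round catch's paddle at its -y side has been squeezed inwards, m: 0 (out) to 0.0105 (stop). It slides against about 3 N, stays where it is left, and is free of the gate above 0.006; both paddles of a catch must be in. Starts at 0 to 0.0015.
- snowman: Bystander in the box: brown-red clay figure like a skittle, 44 mm wide, 63 mm tall; origin under its foot.
- critter: Bystander in the box: teal four-legged clay figure, about 60 mm wide, 50 mm tall; origin between its feet.
- mug: Bystander: white mug, 76 mm wide, 85 mm tall; origin under its foot.
- paint_jar: Bystander: yellow jar, 60 mm wide, 75 mm tall; origin under its foot.
- tape_roll: Bystander: roll of paper tape lying flat, 90 mm wide, 24 mm high; origin under its centre.
- clay_block: Bystander: red block of clay 90 x 60 x 35 mm; origin under its centre.
- spatula: Bystander: spatula, 200 mm long, lying flat; origin under its middle.

How it is judged:
On the way, in this order (a step that is already met when the one before it is completed fails the run):
1. both square paddles squeezed in, catch free (value of joint each of square_left, square_right above 0.006 m), for 0.1 s.
2. then both round paddles squeezed in, catch free (value of joint each of round_left, round_right above 0.006 m), for 0.1 s.
3. gate swung out past its detent (value of joint gate above 0.85 rad), for 0.1 s.
At the end, for the whole second after the job is handed in: The gate stands still (under 0.15 rad/s) at more than 1.2 rad open, held by the robot's fingers on its post with more than 0.8 N and by no other thing; both catches are squeezed in (each paddle over 6 mm) (all of step 1 and all of step 2 and value of joint gate above 1.2 rad and velocity of joint gate between -0.15 and 0.15 rad/s and contact force between the fingers and gate_post above 0.8 N and contact force between each of snowman, critter, mug, paint_jar, tape_roll, clay_block, spatula and gate_post below 0.2 N); the arm keeps its last pose, push and grip.
It fails at once if the round catch squeezed before the square catch is free (value of joint any of round_left, round_right above 0.004 m and not (value of joint each of square_left, square_right above 0.006 m)).
It fails at once if another thing moved by more than 25 mm (distance of any of snowman, critter, mug, paint_jar, tape_roll, clay_block, spatula from where it was at the start of the episode above 0.025 m).
It also fails if it takes over 56 s, if anything falls off the work surface, if the arm or the gripper's body presses on something with over 40 N, if the wrist force passes 120 N, or if a joint passes its speed limit or range.

## Working session

There is one attempt and no reset: what is moved stays moved. The work goes in short steps, Python scripts to look and compute and a shell command to move; the robot and the scene stay as the last step left them, time stands still between calls to the robot, and variables do not carry over. Pictures are saved under pics/ and viewed, at most 10 in all, crops included, and the job is handed in when it is done.

```bash
ls; mkdir -p pics; python3 - <<'E'
from plant import robot, optics, models
import numpy as np, cv2
s=robot.read_state(); print(s['t'],s['tool_pos'],s['orientation'],s['opening'])
ims=[]
for c in ['scene','top']:
    p,d=optics.read_camera(c); ims.append(cv2.resize(p,(400,300)) if 0 else p)
    for n in ['square_catch','round_catch','gate_post','drying_box','gate','mug','paint_jar','tape_roll','clay_block','spatula','snowman']:
        r=models.look_for(c,n)
        print(c,n,[(np.round(k['centre'],3).tolist(),round(k['p'],2)) for k in r[:2]])
    cv2.imwrite(f'pics/{c}0.png',p[:,:,::-1])
E
```

```text
pics
0.0 [ 0.20998678 -0.56142188  0.20778606] [-3.08962192e+00 -5.58716099e-01  3.02697136e-04] 0.0930630422686758
scene square_catch [([0.634, -0.037, 0.163], 0.73), ([0.528, -0.093, 0.153], 0.52)]
scene round_catch [([0.548, -0.084, 0.16], 0.56)]
scene gate_post [([0.463, -0.096, 0.172], 0.48)]
scene drying_box [([0.618, -0.132, 0.033], 0.81)]
scene gate [([0.551, -0.051, 0.049], 0.69)]
scene mug [([0.545, 0.411, 0.058], 0.94)]
scene paint_jar [([0.651, 0.353, 0.054], 0.96)]
scene tape_roll [([0.329, 0.405, 0.018], 0.56)]
scene clay_block []
scene spatula [([0.448, 0.33, 0.006], 0.85), ([0.462, -0.094, 0.169], 0.68)]
scene snowman []
top square_catch [([0.63, -0.035, 0.167], 0.74)]
top round_catch [([0.324, 0.409, 0.028], 0.71), ([0.54, -0.073, 0.154], 0.44)]
top gate_post [([0.639, 0.36, 0.071], 0.39)]
top drying_box [([0.583, -0.096, 0.011], 0.74)]
top gate [([0.544, -0.045, 0.139], 0.88), ([0.559, -0.22, 0.055], 0.62)]
top mug [([0.534, 0.435, 0.039], 0.73)]
top paint_jar [([0.642, 0.364, 0.074], 0.91)]
top tape_roll [([0.322, 0.409, 0.026], 0.67), ([0.611, -0.04, 0.162], 0.16)]
top clay_block [([0.488, -0.501, 0.032], 0.94), ([0.321, 0.409, 0.028], 0.42)]
top spatula [([0.443, 0.336, 0.003], 0.56)]
top snowman []
```

View pics/top0.png

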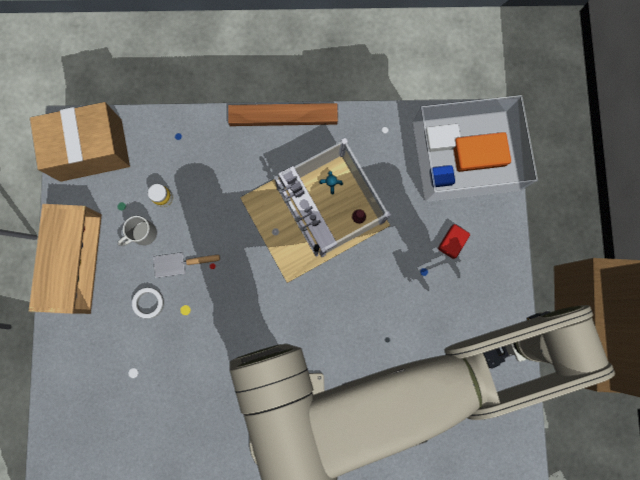

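View pics/scene0.png

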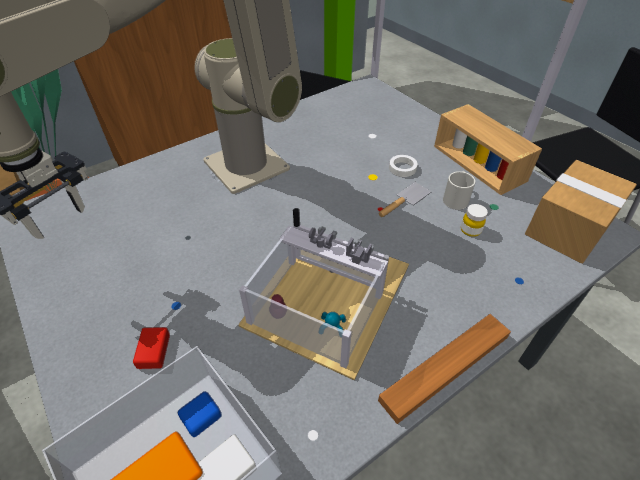

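The top view shows the box yawed about -61°, with the gate facing the upper left from (290,170) to (320,250). The post is at (317,250) and the two catches are near (290,180) and (308,212). The networks' positions agree with the given sizes: 98 mm between catches and the post near (0.463,-0.095). I'll move above the catches for a wrist look.

```bash
cat > h.py <<'E'
from plant import robot, optics, models
import numpy as np
from scipy.spatial.transform import Rotation as Ro
def to(target, yang=None):
    "shift in tool axes and spin to get TCP to target with tool y at angle yang (mod pi)"
    s=robot.read_state(); R=Ro.from_rotvec(s['orientation']).as_matrix()
    sh=R.T@(np.array(target)-s['tool_pos']); out=[np.round(sh,4).tolist()]
    if yang is not None:
        a=np.arctan2(R[1,1],R[0,1]); d=(yang-a+np.pi/2)%np.pi-np.pi/2; out.append(round(-d,4))
    return out
E
python3 -m inch '{"travel":[[0,0,-0.04],[0,0,-0.08],[0.04,-0.025,-0.12],[0.07,-0.045,-0.12],[0.11,-0.07,-0.12],[0.14,-0.09,-0.12],[0.175,-0.115,-0.12],[0.21,-0.135,-0.12],[0.245,-0.16,-0.12],[0.28,-0.18,-0.12]],"spin":[-0.12,-0.24,-0.36,-0.48,-0.6,-0.72,-0.84,-0.96,-1.08,-1.2]}' 0
python3 -c "
from h import *
s=robot.read_state();print(s['q'])
print(to([0.58,-0.065,0.33],np.radians(28.6)))"
```

```text
t: 2.03
tool_pos: [0.4032, -0.302, 0.3292]
orientation: [2.229, 2.213, 0.0]
force: [0.3, 0.1, -0.4]
opening: 0.093
gripper_force: 0.0
[-7.44612370e-01 -1.49398306e-01  1.54933359e+00  9.94719565e-06
  1.74088458e+00 -7.37206775e-01]
[[0.2383, 0.175, -0.0008], np.float64(-0.5066)]
```

```bash
python3 -m inch '{"travel":[[0.03,0.022,0],[0.06,0.044,0],[0.09,0.066,0],[0.12,0.088,0],[0.15,0.11,0],[0.18,0.132,0],[0.21,0.154,0],[0.238,0.175,0],[0.238,0.175,0],[0.238,0.175,0]],"spin":[-0.1,-0.2,-0.3,-0.4,-0.507,-0.507,-0.507,-0.507,-0.507,-0.507]}'
python3 - <<'E'
from h import *; import cv2
i=optics.camera_info('wrist'); p,d=optics.read_camera('wrist')
np.savez('w1.npz',p=p,d=d,K=i['camera_matrix'],V=i['view'])
cv2.imwrite('pics/w1.png',p[:,:,::-1])
for n in ['square_catch','round_catch','gate_post','gate']:
    print(n,[(np.round(k['centre'],4).tolist(),round(k['p'],2)) for k in models.look_for('wrist',n)[:3]])
E
```

```text
t: 2.87
tool_pos: [0.5812, -0.0664, 0.3282]
orientation: [-1.606, -2.699, 0.001]
force: [-0.6, -0.3, -0.3]
opening: 0.0932
gripper_force: 0.0
square_catch [([0.6287, -0.0309, 0.1683], 0.58), ([0.4592, -0.0859, 0.1868], 0.3), ([0.5681, -0.214, 0.0566], 0.27)]
round_catch [([0.5436, -0.0737, 0.1558], 0.6)]
gate_post [([0.4593, -0.0857, 0.1864], 0.71)]
gate [([0.5409, -0.048, 0.1448], 0.84), ([0.5433, -0.0759, 0.1542], 0.45), ([0.6446, -0.0239, 0.1575], 0.35)]
```

View pics/w1.png

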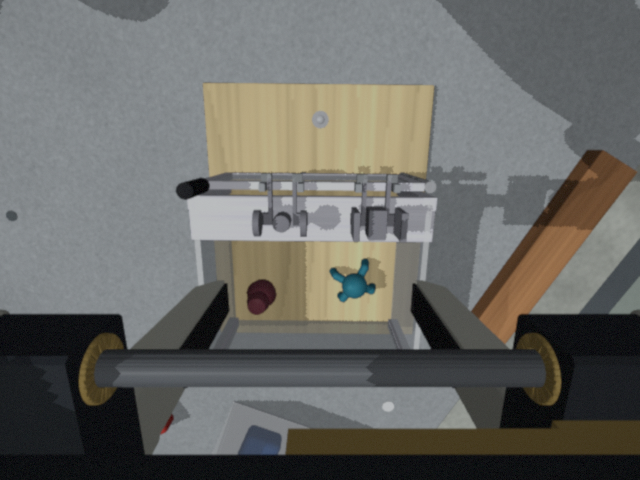

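The wrist view shows the post top at (187,188), the round catch on the left (paddles at x≈257 and 304, with a round shadow on the rail at 326,217), and the square catch on the right (paddles at x≈356 and 401, casting a square shadow). Next I'll measure precisely from depth.

```bash
python3 - <<'E'
from h import *; import cv2
f=np.load('w1.npz'); d=f['d'];K=f['K'];V=f['V']
v,u=np.mgrid[:480,:640]; P=np.stack([(u-K[0,2])/K[0,0]*d,(v-K[1,2])/K[1,1]*d,d,np.ones_like(d)],-1)@np.linalg.inv(V).T
P=P[...,:3]
m=(d>0.05)&(v<275)&(u>160)&(u<445)
# rail rectangle: z~0.14
r=m&(abs(P[...,2]-0.14)<0.004)&(v>195)&(v<245)
pts=P[r][:,:2].astype(np.float32); rect=cv2.minAreaRect(pts); print('rail n',r.sum(),'z',np.median(P[r][:,2]),rect)
w=m&(P[...,2]>0.176)&(P[...,2]<0.2); n,l,st,c=cv2.connectedComponentsWithStats(w.astype(np.uint8))
for k in range(1,n):
    if st[k,4]>8:
        q=P[l==k]; print(c[k].round(),st[k,4],np.median(q,0).round(4),q[:,2].max().round(4), q.min(0).round(4), q.max(0).round(4))
np.save('P.npy',P)
E
```

```text
rail n 8120 z 0.1401950531834508 ((0.5745490193367004, -0.07213673740625381), (0.25852450728416443, 0.052423376590013504), 28.586503982543945)
[187. 190.] 333 [ 0.4599 -0.0912  0.1899] 0.192 [ 0.4507 -0.0998  0.1765] [ 0.4665 -0.0842  0.192 ]
[356. 226.] 222 [ 0.6095 -0.0482  0.1849] 0.1869 [ 0.6017 -0.0622  0.1768] [ 0.6188 -0.0356  0.1869]
[403. 227.] 257 [ 0.6483 -0.0283  0.1848] 0.1874 [ 0.6404 -0.0414  0.1761] [ 0.6574 -0.0153  0.1874]
[255. 224.] 162 [ 0.5266 -0.092   0.1807] 0.1834 [ 0.5196 -0.1042  0.1761] [ 0.5338 -0.0827  0.1834]
[303. 225.] 157 [ 0.566  -0.0713  0.1804] 0.1838 [ 0.5587 -0.0823  0.1761] [ 0.5736 -0.062   0.1838]
```

```bash
python3 -c "
from h import *
print(to([0.6296,-0.0385,0.178],np.radians(28.6)), to([0.547,-0.083,0.178]))"
```

```text
[[0.0039, 0.058, 0.1512], np.float64(-0.0068)] [[0.0037, -0.0358, 0.1511]]
```

```bash
python3 -m inch '{"travel":[[0.002,0.03,0.02],[0.004,0.058,0.04],[0.004,0.058,0.07],[0.004,0.058,0.1],[0.004,0.058,0.125],[0.004,0.058,0.14],[0.004,0.058,0.15],[0.004,0.058,0.15],[0.004,0.058,0.15]],"spin":[-0.006,-0.006,-0.006,-0.006,-0.006,-0.006,-0.006,-0.006,-0.006]}' 0.25 20
python3 - <<'E'
from h import *; import cv2
p,d=optics.read_camera('wrist'); cv2.imwrite('pics/w2.png',p[:,:,::-1])
print(to([0.6296,-0.0385,0.178],np.radians(28.6)))
E
```

```text
t: 3.87
tool_pos: [0.6297, -0.0378, 0.1794]
orientation: [1.604, 2.701, 0.0]
force: [0.1, 0.0, -0.4]
opening: 0.0697
gripper_force: 0.0
[[-0.0002, -0.0011, 0.0025], np.float64(0.0001)]
```

View pics/w2.png

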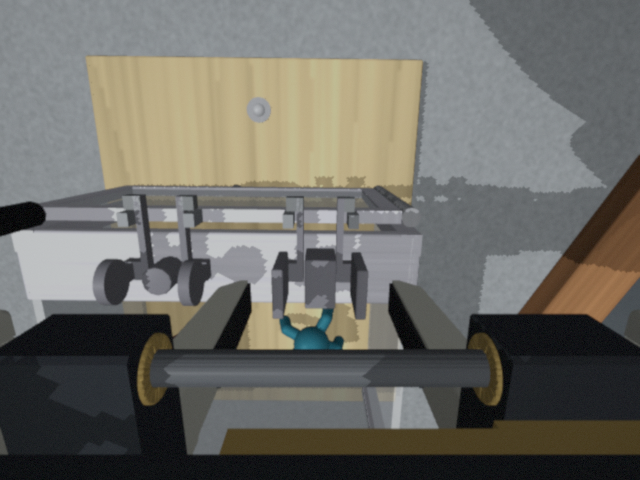

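```bash
python3 - <<'E'
from h import *
s=robot.read_state(); R=Ro.from_rotvec(s['orientation']).as_matrix()
i=optics.camera_info('wrist');K=i['camera_matrix'];V=i['view']
def pr(x): c=V[:3,:3]@x+V[:3,3]; q=K@c; return (q[:2]/q[2]).round()
for o in ([0,-.035,.017],[0,.035,.017],[0,-.035,-.005],[0,.035,-.005]): print('tip',o,pr(s['tool_pos']+R@o))
by=np.array([.878,.4785,0]); 
for n,c in (('sq',[.6296,-.0385]),('rd',[.547,-.083])):
  for sg in (-1,1):
    for z in (.151,.185): print(n,sg,z,pr(np.array(c+[z])+sg*.023*by))
P=np.load('P.npy')
E
```

```text
tip [0, -0.035, 0.017] [260. 277.]
tip [0, 0.035, 0.017] [380. 277.]
tip [0, -0.035, -0.005] [253. 293.]
tip [0, 0.035, -0.005] [387. 293.]
sq -1 0.151 [280. 270.]
sq -1 0.185 [274. 293.]
sq 1 0.151 [355. 270.]
sq 1 0.185 [361. 293.]
rd -1 0.151 [128. 270.]
rd -1 0.185 [ 94. 292.]
rd 1 0.151 [203. 270.]
rd 1 0.185 [182. 292.]
```

The paddles sit between the fingertips where predicted: left at about (278,285), right at about (361,285), tips at 250 and 390. Now I'll squeeze.

```bash
python3 -m inch '{"travel":[[0,-0.001,0.001],[0,-0.001,0.001],[0,-0.001,0.001],[0,-0.001,0.001],[0,-0.001,0.001],[0,-0.001,0.001],[0,-0.001,0.001],[0,-0.001,0.001],[0,-0.001,0.001],[0,-0.001,0.001]],"spin":[0,0,0,0,0,0,0,0,0,0]}' 1 20
```

```text
t: 4.75
tool_pos: [0.6289, -0.0375, 0.1778]
orientation: [-1.603, -2.702, 0.0]
force: [-0.4, -0.4, -0.0]
opening: 0.0077
gripper_force: 0.0
```

```bash
python3 - <<'E'
from h import *; import cv2
s=robot.read_state();print(s['opening'])
p,d=optics.read_camera('wrist'); cv2.imwrite('pics/w3.png',p[:,:,::-1])
i=optics.camera_info('wrist');K=i['camera_matrix'];V=i['view'];np.savez('w3.npz',p=p,d=d,K=K,V=V)
print(np.linalg.inv(V).round(3))
E
```

```text
0.007700263399702004
[[ 0.878  0.462  0.128  0.593]
 [ 0.479 -0.846 -0.235  0.027]
 [-0.     0.267 -0.964  0.354]
 [ 0.     0.     0.     1.   ]]
```

View pics/w3.png

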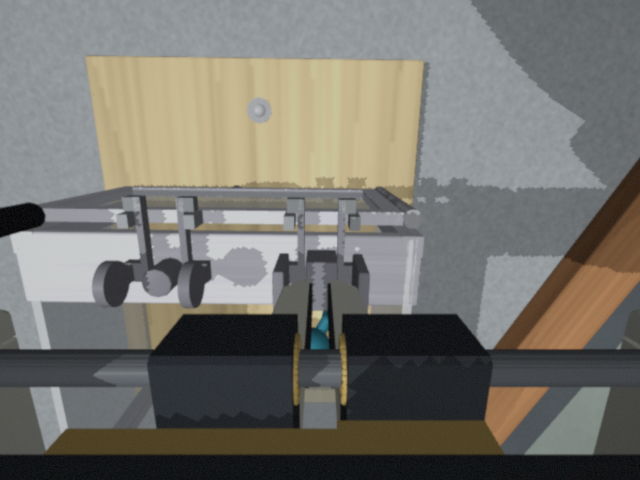

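```bash
python3 - <<'E'
from h import *
f=np.load('w3.npz'); d=f['d'];K=f['K'];V=f['V']
v,u=np.mgrid[:480,:640]; P=(np.stack([(u-K[0,2])/K[0,0]*d,(v-K[1,2])/K[1,1]*d,d,np.ones_like(d)],-1)@np.linalg.inv(V).T)[...,:3]
s=robot.read_state(); R=Ro.from_rotvec(s['orientation']).as_matrix()
T=(P-s['tool_pos'])@R   # tool coords
print('tool frame coords (mm), x = towards gate outside')
for uu in (278,285,305,300,320,345,338,362):
    print(uu,[(vv,(T[vv,uu]*1000).round(0).astype(int).tolist()) for vv in range(245,330,6)])
E
```

```text
tool frame coords (mm), x = towards gate outside
278 [(245, [14, -26, 37]), (251, [9, -26, 39]), (257, [13, -24, 17]), (263, [12, -23, 6]), (269, [12, -22, -2]), (275, [10, -21, -6]), (281, [7, -21, -8]), (287, [4, -21, -8]), (293, [1, -21, -8]), (299, [9, -18, -33]), (305, [9, -18, -39]), (311, [9, -17, -44]), (317, [36, -10, -102]), (323, [35, -10, -103]), (329, [35, -9, -106])]
285 [(245, [14, -22, 37]), (251, [10, -22, 38]), (257, [13, -20, 17]), (263, [12, -19, 7]), (269, [11, -18, 1]), (275, [8, -18, 1]), (281, [4, -19, 1]), (287, [9, -17, -18]), (293, [9, -16, -27]), (299, [9, -15, -34]), (305, [9, -15, -38]), (311, [9, -14, -45]), (317, [35, -8, -101]), (323, [35, -8, -104]), (329, [35, -8, -106])]
305 [(245, [14, -9, 37]), (251, [10, -9, 36]), (257, [6, -9, 37]), (263, [2, -9, 37]), (269, [-2, -9, 37]), (275, [-7, -9, 38]), (281, [9, -7, -11]), (287, [9, -7, -20]), (293, [9, -7, -26]), (299, [9, -6, -33]), (305, [9, -6, -40]), (311, [9, -6, -44]), (317, [9, -6, -49]), (323, [9, -6, -54]), (329, [9, -5, -59])]
300 [(245, [17, -12, 27]), (251, [13, -12, 27]), (257, [10, -12, 2
[... 822 characters left out ...]
45]), (317, [35, 6, -101]), (323, [36, 6, -105]), (329, [36, 5, -108])]
338 [(245, [17, 11, 27]), (251, [13, 11, 27]), (257, [9, 11, 27]), (263, [6, 11, 26]), (269, [2, 11, 25]), (275, [-2, 11, 27]), (281, [9, 9, -11]), (287, [9, 9, -20]), (293, [9, 8, -26]), (299, [9, 8, -33]), (305, [9, 8, -39]), (311, [9, 7, -45]), (317, [9, 7, -49]), (323, [9, 7, -54]), (329, [9, 7, -59])]
362 [(245, [14, 26, 37]), (251, [10, 27, 37]), (257, [12, 24, 18]), (263, [12, 23, 7]), (269, [12, 22, -3]), (275, [11, 21, -8]), (281, [7, 22, -8]), (287, [4, 22, -6]), (293, [1, 22, -7]), (299, [-2, 22, -8]), (305, [9, 18, -39]), (311, [9, 17, -44]), (317, [35, 10, -101]), (323, [35, 10, -104]), (329, [36, 9, -107])]
```

The fingers closed above the paddles: depth puts the finger tips near tool z ≈ -11 mm, not +17. I'll check from the fixed camera before going lower.

```bash
python3 - <<'E'
from h import *; import cv2
p,d=optics.read_camera('scene'); i=optics.camera_info('scene');K=i['camera_matrix'];V=i['view']
s=robot.read_state(); R=Ro.from_rotvec(s['orientation']).as_matrix()
def pr(o): x=s['tool_pos']+R@o; c=V[:3,:3]@x+V[:3,3]; q=K@c; return (q[:2]/q[2])
a=pr(np.array([0,0,0.])); print('tcp px',a)
u0,v0=int(a[0])-75,int(a[1])-75
c=cv2.resize(p[v0:v0+120,u0:u0+150],None,fx=5,fy=5,interpolation=cv2.INTER_CUBIC)
for z,col in ((-.067,(255,0,0)),(0,(0,255,0)),(.017,(255,255,0))):
    q=(pr(np.array([0,0,z]))-[u0,v0])*5; cv2.circle(c,tuple(int(k) for k in q),5,col,1)
cv2.imwrite('pics/s2.png',c[:,:,::-1])
v,u=np.mgrid[:480,:640]; P=(np.stack([(u-K[0,2])/K[0,0]*d,(v-K[1,2])/K[1,1]*d,d,np.ones_like(d)],-1)@np.linalg.inv(V).T)[...,:3]
T=((P-s['tool_pos'])@R*1000).round(0)
uu=int(a[0])
for vv in range(int(a[1])-60,int(a[1])+30,5): print(vv,T[vv,uu],T[vv,uu+4],T[vv,uu-4])
E
```

```text
tcp px [358.63564703 246.05933718]
186 [ -28.   -3. -193.] [ -31.    6. -199.] [ -32.   -9. -194.]
191 [ -38.    2. -191.] [-633.  212. -729.] [ -35.   -7. -185.]
196 [ -36.    2. -177.] [ -34.    9. -178.] [ -18.  -13. -157.]
201 [ -21.   -2. -151.] [ -18.    5. -150.] [ -19.  -12. -145.]
206 [ -20.   -2. -136.] [ -20.    6. -140.] [ -22.  -10. -135.]
211 [ -21.   -1. -124.] [ -26.    9. -132.] [ -21.   -9. -121.]
216 [ -12.   -3. -102.] [ -25.   10. -118.] [ -32.   -5. -118.]
221 [ -36.    6. -113.] [ -35.   14. -115.] [ -35.   -3. -107.]
226 [-10.  -2. -71.] [ -37.   16. -103.] [-11. -11. -69.]
231 [ -6.  -2. -53.] [-10.   8. -61.] [-11. -10. -54.]
236 [ -4.  -2. -36.] [ -8.   8. -44.] [ -9.  -9. -37.]
241 [ -2.  -2. -18.] [-10.  10. -30.] [ -9.  -8. -22.]
246 [ 9. -5. 11.] [-12.  12. -18.] [ 26. -20.  35.]
251 [-4.  1. 12.] [-2.  9. 10.] [-9. -7. 10.]
256 [-18.   7.  12.] [-3. 11. 25.] [-19.  -2.  15.]
261 [-19.   8.  27.] [-6. 13. 39.] [-19.  -1.  32.]
266 [-23.  10.  39.] [-21.  19.  36.] [-29.   3.  36.]
271 [ 30.  -6. 124.] [-27.  22.  46.] [ 29. -16. 129.]
```

View pics/s2.png

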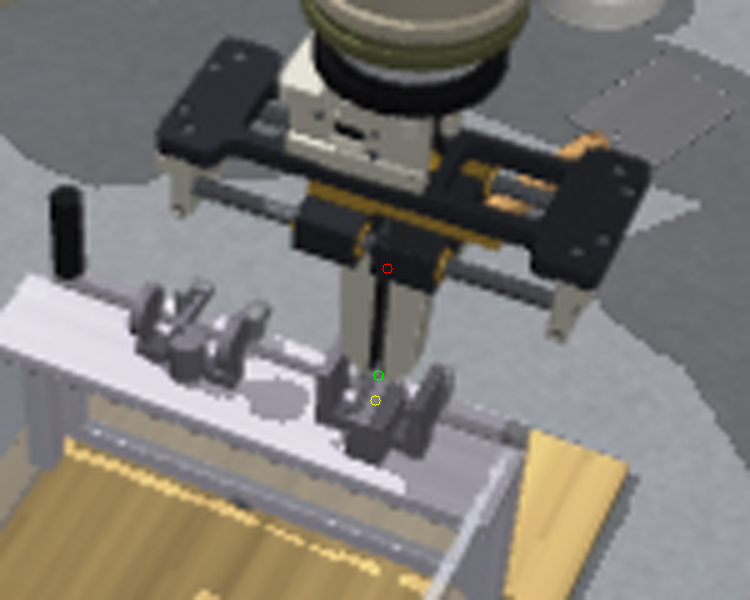

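The scene crop shows the closed fingers at (385,360), just above the paddle tops. The real fingertips are therefore about 26 mm higher than the reported TCP implies, while the lateral alignment is good. I'll open, go 24 mm lower and squeeze again.

```bash
python3 -m inch '{"travel":[[0,0,0],[0,0,0],[0,0,0],[0,0,0],[0,0,0],[0,0,0],[0,0,0.006],[0,0,0.014],[0,0,0.024],[0,0,0.024]],"spin":[0,0,0,0,0,0,0,0,0,0]}' 0.25 20
python3 -m inch '{"travel":[[0,0,0],[0,0,0],[0,0,0],[0,0,0],[0,0,0],[0,0,0],[0,0,0],[0,0,0],[0,0,0],[0,0,0]],"spin":[0,0,0,0,0,0,0,0,0,0]}' 1 20
```

```text
t: 5.68
tool_pos: [0.6397, -0.0342, 0.1741]
orientation: [1.588, 2.682, 0.027]
force: [-6.0, 20.9, 78.6]
opening: 0.0635
gripper_force: 39.5
t: 6.52
tool_pos: [0.6333, -0.0381, 0.1739]
orientation: [1.594, 2.689, 0.009]
force: [-43.2, 6.4, 99.4]
opening: 0.0272
gripper_force: 50.9
```

```bash
python3 -m inch '{"travel":[[0,0,-0.024],[0,0,-0.034],[0,0,-0.034],[0,0,-0.034]],"spin":[0,0,0,0]}' 0.25 20
python3 - <<'E'
from h import *; import cv2
s=robot.read_state();print(s['opening'],s['force'])
p,d=optics.read_camera('wrist'); 
i=optics.camera_info('wrist');K=i['camera_matrix'];V=i['view'];np.savez('w4.npz',p=p,d=d,K=K,V=V)
cv2.imwrite('pics/w4.png',p[:,:,::-1])
E
```

```text
t: 6.85
tool_pos: [0.6291, -0.0376, 0.1875]
orientation: [1.602, 2.701, 0.0]
force: [-0.2, -0.0, -0.9]
opening: 0.0495
gripper_force: 0.0
0.04947756531769039 [-0.17522049 -0.02540357 -0.87096425]
```

View pics/w4.png

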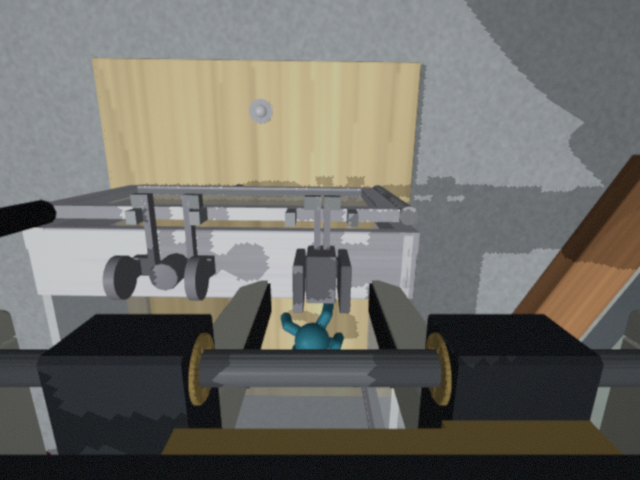

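The square catch paddles are now pulled in against the hub, at u≈298 and 344, and the round catch is still out. I lowered before the fingers had finished opening, so they pressed on the paddles. I'll measure the paddle positions.

```bash
cat > pad.py <<'E'
from h import *; import cv2,sys
def meas(f):
    d=f['d'];K=f['K'];V=f['V']
    v,u=np.mgrid[:480,:640]; P=(np.stack([(u-K[0,2])/K[0,0]*d,(v-K[1,2])/K[1,1]*d,d,np.ones_like(d)],-1)@np.linalg.inv(V).T)[...,:3]
    by=np.array([.878,.4785]);bx=np.array([.4785,-.878]); c=np.array([.6296,-.0385])
    B=np.stack([(P[...,:2]-c)@bx-.085,(P[...,:2]-c)@by+.065,P[...,2]],-1)*1000
    for n,yc in (('sq',65),('rd',-30)):
        for lo,hi,t in ((173,192,'top'),):
            m=(B[...,2]>lo)&(B[...,2]<hi)&(abs(B[...,0]+85)<14)&(abs(B[...,1]-yc)<36)&(d>0)
            h,e=np.histogram(B[m][:,1]-yc,np.arange(-36,37,2)); print(n,t,[(int(a),int(b)) for a,b in zip(e,h) if b])
    # latch arms near the gate
    m=(B[...,0]>-112)&(B[...,0]<-102)&(B[...,2]>148)&(B[...,2]<175)&(d>0)
    h,e=np.histogram(B[m][:,1],np.arange(-70,110,2)); print('arms',[(int(a),int(b)) for a,b in zip(e,h) if b>2])
if __name__=='__main__':
    for a in sys.argv[1:]: print(a); meas(np.load(a))
E
python3 pad.py w1.npz w3.npz w4.npz
```

```text
w1.npz
sq top [(-26, 59), (-24, 69), (-22, 66), (-20, 36), (18, 115), (20, 68), (22, 64), (24, 29)]
rd top [(-26, 11), (-24, 57), (-22, 54), (-20, 73), (20, 51), (22, 51), (24, 51), (26, 23)]
arms [(-44, 10), (-42, 21), (-40, 10), (-20, 8), (-18, 20), (-16, 19), (50, 10), (52, 19), (54, 15), (74, 11), (76, 20), (78, 13)]
w3.npz
sq top [(-26, 49), (-24, 147), (-22, 115), (-20, 104), (-12, 7), (-10, 11), (-8, 14), (-6, 20), (2, 10), (4, 13), (6, 14), (8, 12), (10, 6), (12, 2), (18, 81), (20, 123), (22, 160), (24, 84)]
rd top [(-26, 36), (-24, 158), (-22, 152), (-20, 430), (-18, 33), (18, 2), (20, 134), (22, 159), (24, 195), (26, 189)]
arms [(-44, 38), (-42, 50), (-40, 68), (-20, 13), (-18, 56), (-16, 74), (50, 4), (52, 60), (54, 48), (74, 20), (76, 51), (78, 46)]
w4.npz
sq top [(-16, 146), (-14, 176), (-12, 184), (-10, 50), (10, 222), (12, 195), (14, 183), (16, 19)]
rd top [(-28, 1), (-26, 79), (-24, 131), (-22, 149), (-20, 296), (-18, 1), (18, 37), (20, 138), (22, 144), (24, 239), (26, 4)]
arms [(-46, 4), (-44, 47), (-42, 56), (-40, 17), (-20, 29), (-18, 51), (-16, 35), (60, 46), (62, 47), (64, 8), (66, 35), (68, 51), (70, 11)]
```

Both square paddles are in by about 10 mm, and the round ones haven't moved. Next I'll go over the round catch, fully open to 70 mm, and descend with checks.

```bash
python3 -c "
from h import *
print(to([0.547,-0.083,0.188],np.radians(28.6)))"
python3 -m inch '{"travel":[[0,0,0],[0,-0.03,0],[0,-0.06,0],[0,-0.093,0],[0,-0.093,0],[0,-0.093,0]],"spin":[0,0,0,0,0,0]}' 0.25 20
python3 -c "
from h import *
print(to([0.547,-0.083,0.178],np.radians(28.6)))"
```

```text
[[-0.0009, -0.0931, -0.0019], np.float64(0.0008)]
t: 7.4
tool_pos: [0.5454, -0.0826, 0.1857]
orientation: [-1.604, -2.698, 0.001]
force: [0.0, -0.5, 0.4]
opening: 0.0697
gripper_force: 0.0
[[-0.0011, 0.0012, 0.0077], np.float64(-0.0009)]
```

```bash
python3 -m inch '{"travel":[[0,0.001,0.005],[0,0.001,0.01],[0,0.001,0.014],[0,0.001,0.014]],"spin":[0,0,0,0]}'
python3 -m inch '{"travel":[[0,0,0.004],[0,0,0.008],[0,0,0.008]],"spin":[0,0,0]}'
```

```text
t: 7.73
tool_pos: [0.548, -0.081, 0.172]
orientation: [-1.6, -2.701, 0.001]
force: [-0.3, 0.8, -0.1]
opening: 0.0698
gripper_force: 0.0
t: 7.98
tool_pos: [0.5479, -0.0814, 0.1647]
orientation: [-1.602, -2.701, 0.001]
force: [0.4, -0.6, -1.4]
opening: 0.07
gripper_force: 0.0
```

```bash
python3 -m inch '{"travel":[[0,-0.001,0.004],[0,-0.001,0.008],[0,-0.001,0.011],[0,-0.001,0.011]],"spin":[0,0,0,0]}'
python3 -m inch '{"travel":[[0,0,0],[0,0,0],[0,0,0],[0,0,0],[0,0,0],[0,0,0],[0,0,0]],"spin":[0,0,0,0,0,0,0]}' 0.68 20
```

```text
t: 8.32
tool_pos: [0.5468, -0.0821, 0.1539]
orientation: [-1.602, -2.701, 0.001]
force: [-0.4, -0.5, -0.3]
opening: 0.0699
gripper_force: 0.0
t: 8.9
tool_pos: [0.5467, -0.0828, 0.1552]
orientation: [-1.603, -2.701, 0.003]
force: [-7.5, -4.1, 6.8]
opening: 0.0314
gripper_force: 7.1
```

Opening is 31 mm, which is the squeezed width. I'll release, rise and verify.

```bash
python3 -m inch '{"travel":[[0,0,0],[0,0,0],[0,0,0],[0,0,0],[0,0,-0.02],[0,0,-0.05],[0,0,-0.07],[0,0,-0.07],[0,0,-0.07]],"spin":[0,0,0,0,0,0,0,0,0]}' 0.45 20
python3 - <<'E'
from h import *; import pad
p,d=optics.read_camera('wrist'); i=optics.camera_info('wrist');K=i['camera_matrix'];V=i['view']
pad.meas(dict(d=d,K=K,V=V))
print([(k['centre'],k['p']) for k in models.look_for('wrist','gate_post')[:2]])
v,u=np.mgrid[:480,:640]; P=(np.stack([(u-K[0,2])/K[0,0]*d,(v-K[1,2])/K[1,1]*d,d,np.ones_like(d)],-1)@np.linalg.inv(V).T)[...,:3]
m=(abs(P[...,2]-.19)<.003)&(np.hypot(P[...,0]-.46,P[...,1]+.092)<.025)&(d>0); print(m.sum(),P[m].mean(0),P[m].min(0),P[m].max(0))
import cv2; r=cv2.minAreaRect(P[m][:,:2].astype(np.float32)) if m.any() else 0; print(r)
print(to([.462,-.092,.235]))
E
```

```text
t: 9.65
tool_pos: [0.5484, -0.0823, 0.2264]
orientation: [1.601, 2.699, 0.002]
force: [-0.5, -0.7, 1.0]
opening: 0.0511
gripper_force: 0.0
sq top [(-18, 51), (-16, 274), (-14, 127), (-12, 103), (-10, 6), (8, 118), (10, 284), (12, 131), (14, 101), (16, 1)]
rd top [(-16, 92), (-14, 99), (-12, 100), (-10, 33), (8, 22), (10, 100), (12, 99), (14, 94)]
arms [(-36, 13), (-34, 39), (-32, 25), (-30, 22), (-28, 41), (-26, 13), (60, 41), (62, 32), (64, 14), (66, 38), (68, 40), (70, 3)]
[([0.4596, -0.0837, 0.1884], 0.86)]
523 [ 0.45779061 -0.09194255  0.18870003] [ 0.44979587 -0.09981706  0.18706135] [ 0.46563466 -0.08428702  0.19087485]
((0.45773375034332275, -0.09210652858018875), (0.015590195544064045, 0.015344090759754181), 45.36239242553711)
[[0.0319, -0.0793, -0.0112]]
```

Both catches are in. Now the post at about (0.459,-0.092).

```bash
python3 -c "
from h import *
print(to([0.459,-0.092,0.146],np.radians(28.6)))"
python3 -m inch '{"travel":[[0.015,-0.03,0],[0.033,-0.06,0],[0.033,-0.083,0],[0.033,-0.083,0.015],[0.033,-0.083,0.025],[0.033,-0.083,0.025]],"spin":[0,0,0,0,0,0]}'
python3 -c "
from h import *
print(to([0.459,-0.092,0.146],np.radians(28.6)))"
```

```text
[[0.0333, -0.0819, 0.0778], np.float64(0.0009)]
t: 10.25
tool_pos: [0.4567, -0.0924, 0.196]
orientation: [-1.601, -2.697, 0.002]
force: [-0.1, 0.5, -0.4]
opening: 0.0511
gripper_force: 0.0
[[-0.001, 0.0024, 0.05], np.float64(0.0004)]
```

```bash
python3 -m inch '{"travel":[[0,0.002,0.012],[0,0.002,0.024],[0,0.002,0.036],[0,0.002,0.045],[0,0.002,0.05],[0,0.002,0.05]],"spin":[0,0,0,0,0,0]}'
python3 -m inch '{"travel":[[0,0,0],[0,0,0],[0,0,0],[0,0,0],[0,0,0],[0,0,0],[0,0,0]],"spin":[0,0,0,0,0,0,0]}' 1 40
```

```text
t: 10.75
tool_pos: [0.4594, -0.0917, 0.1478]
orientation: [-1.601, -2.7, 0.001]
force: [-0.9, 0.8, -0.1]
opening: 0.051
gripper_force: 0.0
t: 11.33
tool_pos: [0.4593, -0.0931, 0.1503]
orientation: [-1.603, -2.701, 0.005]
force: [-8.8, -3.9, 6.2]
opening: 0.015
gripper_force: 40.0
```

Post gripped (15 mm). Swing the gate along its arc, in tool axes x = 0.227 sinθ and y = 0.227(1−cosθ).

```bash
python3 -m inch '{"travel":[[0.011,0.0003,0],[0.023,0.001,0],[0.045,0.0045,0],[0.067,0.010,0],[0.078,0.014,0],[0.088,0.018,0],[0.099,0.0225,0],[0.109,0.028,0],[0.119,0.0335,0],[0.119,0.0335,0]],"spin":[0,0,0,0,0,0,0,0,0,0]}' 1 50
python3 -c "
from h import *
s=robot.read_state();p=np.array(s['tool_pos'])[:2]-[.6586,.016];print(s['opening'],s['gripper_force'],np.hypot(*p),np.radians(208.6)-np.arctan2(p[1],p[0])%(2*np.pi))"
```

```text
t: 12.17
tool_pos: [0.4331, 0.0292, 0.1503]
orientation: [1.601, 2.702, -0.0]
force: [-1.8, -3.6, 3.8]
opening: 0.0151
gripper_force: 50.0
0.0150670294611163 50.00236630439758 0.22590251994739563 0.5578328204960803
```

```bash
python3 -m inch '{"travel":[[0.019,0.013,0],[0.036,0.0275,0],[0.052,0.044,0],[0.066,0.0615,0],[0.078,0.0805,0],[0.0885,0.101,0],[0.097,0.122,0],[0.103,0.144,0],[0.1055,0.158,0],[0.1055,0.158,0]],"spin":[0,0,0,0,0,0,0,0,0,0]}' 1 50
python3 -m inch '{"travel":[[0,0,0],[0,0,0],[0,0,0],[0,0,0],[0,0,0],[0,0,0]],"spin":[0,0,0,0,0,0]}' 1 40
python3 - <<'E'
from h import *; import cv2
s=robot.read_state();p=np.array(s['tool_pos'])[:2]-[.6586,.016];print(np.abs(s['dq']).max(),np.hypot(*p),np.radians(208.6)-np.arctan2(p[1],p[0])%(2*np.pi))
p,d=optics.read_camera('scene'); cv2.imwrite('pics/s3.png',p[:,:,::-1])
E
```

```text
t: 13.0
tool_pos: [0.5241, 0.196, 0.1502]
orientation: [1.601, 2.698, -0.0]
force: [3.8, -8.8, 5.9]
opening: 0.0153
gripper_force: 50.0
t: 13.5
tool_pos: [0.5224, 0.1947, 0.1503]
orientation: [1.603, 2.698, -0.001]
force: [3.3, -7.7, 2.0]
opening: 0.0151
gripper_force: 40.0
0.0012619650004369802 0.22467039584744236 1.4185920867973687
```

View pics/s3.png

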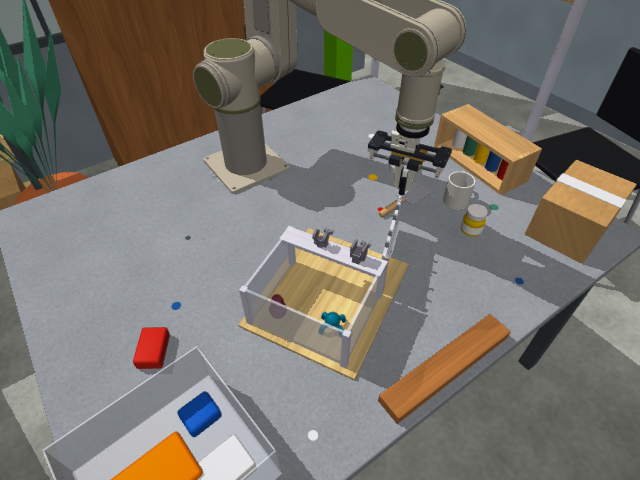

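The gate stands wide open, with its panel edge running from (385,255) to (403,195) and the fingers on the post at (403,185). The arm is still and nothing else has moved.

```bash
python3 -c "
from plant import close_job
print(close_job())"
```

```text
the job is handed in; nothing more can be done
None
```

The job is handed in (no verdict came back): by my measurements both catches are in, square first, and the arm is still holding the gate by its post at about 1.42 rad; one early descent, made before the fingers had opened, pressed on the square paddles with a wrist force of about 99 N (limit 120 N).

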